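# Rebuild the drive of a burr coffee grinder after cleaning

## Task

The coffee grinder has been cleaned and its drive must go back together: thread the white sweeper, then the brass shim washer, then the steel cone burr onto the square spindle in the top of the grinder, each pushed fully home and level on the one below before the next goes on, and let go of them all. The spindle stopped at an arbitrary angle, so let the sweeper and the burr rest lightly on it and turn them until they drop over the square; never jam or force them: a light press will do, and 60 N would spoil the bearing. Leave the brush, mug and teaspoon where they are.

Things in the scene. Friction and masses are not known exactly. Their poses are not given: they have to be found in the camera images.
- grinder: Burr coffee grinder, aluminium and black, fixed to the worktop: 176 (x) x 134 (y) mm footprint, flat top deck at z = 150 mm. Origin: underside, on the spindle's axis; z up, front with dial and grounds box towards its -x. On the deck stands a black collar ring, outer diameter 120, inner 104 mm, top at z = 162 mm; in its middle the upright steel drive spindle.
- spindle_seat (a point): On the spindle's axis, on top of the low steel boss (diameter 30 mm, 3 mm above the deck, 153 mm above the worktop) on which the sweeper comes to rest; axes as the grinder's. The spindle can only turn, and a stiff gearbox holds it (about 0.5 Nm to turn it). Its angle differs each time, is not measured, and is never square to the grinder.
- spindle_tip (a point): Tip of the spindle, 50 mm above spindle_seat on the same axis. The spindle is a 12 mm square bar (corners chamfered, 15.9 mm across them) 38 mm tall from spindle_seat up to a flat shoulder, then a tapered round pilot nose, 12 mm diameter at the shoulder, 7 mm at the tip, 12 mm tall.
- sweeper: White nylon sweeper: square hub 30 x 30 mm (sides along its x and y), 18 mm tall, with a 13.4 mm square through bore, sides likewise, and two low paddles (8 mm wide with 12 mm wide ends, up to 9 mm tall) out to 39.5 mm along its +x and -x. Origin: centre of the underside, z up. 45 g. Seated: origin at spindle_seat.
- shim_washer: Brass shim washer, outer diameter 34, round bore 18, thickness 6 mm. Origin: centre of the underside, z up. 35 g. Seated: lies on the sweeper's hub, origin 18 mm above spindle_seat. It passes the square at any angle.
- cone_burr: Steel cone burr: ribbed cone of diameter 46 mm at the foot, narrowing to a plain round collar of diameter 28 mm that runs from 18 to 30 mm above the foot (its top), to grip by. Bore: 13.4 mm square (sides along its x and y) in the lowest 14 mm, round 12 mm diameter above. Origin: centre of the foot, z up. 120 g. Seated: lies on the shim washer, origin 24 mm above spindle_seat.
- hopper: Clear plastic bean hopper standing upside down, 129 mm diameter, 127 mm tall; origin under its centre. Stands fixed.
- ring_burr: Steel ring burr with a black band, diameter 72, 16 mm tall, lying flat; origin under its centre. Stands fixed.
- cleaning_brush: Cleaning brush lying flat, 160 mm long along its x; origin under its middle. To be left alone.
- mug: White mug, 82 mm diameter, 94 mm tall; origin under its centre. To be left alone.
- teaspoon: Teaspoon, 130 mm, lying flat; origin under its middle. To be left alone.
Things that resemble listed ones, but are neither listed nor needed, are in the scene too. Several things have the shape of the sweeper; the one meant has the colours described above.

How it is judged:
By the outcome, as a careful person would: the job done as asked, in the order asked, and still so for the second after the job is handed in, with the robot touching nothing.
It also fails if it takes over 72 s, if anything falls off the work surface, if the arm or the gripper's body presses on something with over 40 N, if the wrist force passes 120 N, or if a joint passes its speed limit or range.

## Robot

A 6-joint arm with a two-finger parallel gripper is mounted at the origin on a cart in front of the work surface, level with it; the furniture and walls round the work are solid. World frame = base frame: x ahead of the robot, y to its left, z up, the work surface at z = 0. Lengths are in m, angles in rad, forces in N, time in s.
With the tool pointing down it reaches from about 0.35 to 0.775 m from the base axis. Payload 7.3 kg.
Tool frame: the origin (TCP) lies midway between the tips of the shut fingers; the grasp point (between the pads) lies 19 mm behind it; z points along the fingers, y is the line along which they close (so a half turn about z gives the same grasp; the last joint's range is limited). The gripper opens to 92 mm and grips with 3 to 60 N. Pads are 19 mm wide; open, the fingers measure 130 mm over their backs; the gripper's body (75 mm by 190 mm) begins 47 mm behind the grasp point.
Start: joints at [1.058, 0.342, 1.524, -0, 1.275, -0.146], TCP at [0.188, 0.49, 0.227] pointing down, gripper open.
Joint ranges: [-2.53, 2.53], [-0.77, 2.02], [0.04, 2.7], [-1, 4.14], [0.28, 2.66], [-3.11, 3.11]. Speed limits (rad/s): [2.57, 2.57, 3.14, 3.14, 3.14, 3.14].

## Interface

Orientations are given as [roll, pitch, yaw] about the fixed x, y, z axes, in that order (R = Rz(yaw) Ry(pitch) Rx(roll)).
In Python, from cell import monitor, vision, workorder gives the robot as it stands.
- The arm moves only by the tool move_arm, never from a script. Its argument "rows" is a list of rows, each a list of 5 numbers: the shift along the world's x, y, z in mm, then the turn about the world's z in rad, then the closure, from -1 (fully open) to 1 (shut). A call has 1 to 12 rows; each row shifts and turns the commanded pose from where the row before left it; what a row does not reach is not made up. A row lasts 1/10 s, in which the tool goes at most 50 mm and 8.59 degrees, less where a joint would pass 70% of its speed; a pose out of reach is approached as far as the arm can. A call is refused whole if a number of a shift passes 50 or a number of a turn 0.15, either way. A call with a gripper value outside its range is refused whole. The fingers move at their own pace and stop on an object; "newtons" is the grip in N (left out, the last holds). Time passes only in rows, so rows that do not move let the fingers close. It gives the time, the measured TCP pose, the force, the opening and the grip force at its end, in the units of the state.
- monitor.observe(): the state, without advancing time (a new reading comes with each control period).
- vision.read_camera(name): name is "scene" or "side" or "wrist"; returns the picture (400x640x3 uint8, red, green, blue); there is no depth.
- vision.get_calibration(name): a dict with "K" (3x3 intrinsics, pixels), "k1" (the pictures are not rectified: a ray, as slopes to the right and down, at radius r is drawn at 1 + k1 r^2 times it, then the intrinsics apply), "T" (4x4, takes a point from camera to world coordinates); the wrist camera has in their place "mount" (4x4, takes a point from camera to tool coordinates, whose origin is the TCP and whose axes are the flange's). Camera axes: x right, y up, looking along -z (the intrinsics and any distortion apply to the point x, -y, -z); pixel columns grow to the right and rows downward; lengths in m; the calibration is good to about 2 mm. A picture is of the moment at which its call begins: read the wrist's pose just before it. get_calibration takes no time and is no camera call.
- workorder.hand_in(): hands the job in; it is judged then, once.
The state is a dict: "time": time; "qpos": joint angles; "qvel": joint speeds; "joint_efforts": joint torques, N m; "tool_pos": TCP position; "tool_rot": TCP orientation; "contact_force": force on the tool from outside, world axes, zero at the start; "torque": the same for the moment, N m; "opening": finger opening in m; "grip_force": force on a finger pad.
Only numpy, scipy, OpenCV 4.12 (cv2) and the standard library are available. Lean on these libraries where they do the work, as an engineer would, in place of code of your own. Each camera call takes 0.05 s, during which the arm holds its last target. There are 200 camera calls.

## Working session

There is one attempt and no reset: what is moved stays moved. The work goes in short steps, Python scripts to look and compute and a tool call to move; the robot and the scene stay as the last step left them, time stands still between calls to the robot, and variables do not carry over. Pictures are saved under pics/ and viewed, at most 10 in all, crops included, and the job is handed in when it is done.

Besides the shell and the picture viewer there is one more tool, called after "Call:" as name(argument=value, ...), one argument or row to a line, values as JSON. move_arm: Moves the arm, as the interface text tells. Its arguments: {"type":"object","properties":{"rows":{"type":"array","items":{"type":"array","items":{"type":"number"}}},"newtons":{"type":"number"}},"required":["rows"]}

```bash
ls; mkdir -p pics; cat > h.py <<'E'
import numpy as np, cv2
from cell import monitor, vision, workorder
from scipy.spatial.transform import Rotation as Ro
def pose(s):
    T=np.eye(4); T[:3,:3]=Ro.from_euler('xyz',s['tool_rot']).as_matrix(); T[:3,3]=s['tool_pos']; return T
def shot(name,save=None):
    s=monitor.observe(); im=vision.read_camera(name); c=vision.get_calibration(name)
    T=c['T'] if 'T' in c else pose(s)@np.array(c['mount'])
    if save: cv2.imwrite(f'pics/{save}.png',im[:,:,::-1])
    return im,np.array(c['K']),c['k1'],np.array(T)
def ray(cam,u,v):
    _,K,k1,T=cam
    p=cv2.undistortPoints(np.array([[[u,v]]],float),K,np.array([k1,0,0,0.]))[0,0]
    d=T[:3,:3]@np.array([p[0],-p[1],-1]); return T[:3,3],d/np.linalg.norm(d)
def onz(cam,u,v,z):
    o,d=ray(cam,u,v); return o+d*(z-o[2])/d[2]
def tri(rs):
    A=np.zeros((3,3));b=np.zeros(3)
    for o,d in rs:
        P=np.eye(3)-np.outer(d,d);A+=P;b+=P@o
    x=np.linalg.solve(A,b); return x,[np.linalg.norm((np.eye(3)-np.outer(d,d))@(x-o)) for o,d in rs]
def proj(cam,X):
    _,K,k1,T=cam
    p=np.linalg.inv(T)@np.append(X,1); q=np.array([p[0],-p[1]])/-p[2]
    q=q*(1+k1*(q@q)); return (K@np.append(q,1))[:2]
E
python3 - <<'E'
from h import *
a=shot('scene','a');b=shot('side','b');c=shot('wrist','c')
print(a[1:],b[1:],c[1:]); print(monitor.observe())
cv2.imwrite('pics/ab.png',cv2.resize(np.vstack([a[0],b[0]])[:,:,::-1],None,fx=.75,fy=.75))
E
```

```text
pics
(array([[367.17631209,   0.        , 317.76838763],
       [  0.        , 367.17631209, 201.32745417],
       [  0.        ,   0.        ,   1.        ]]), -0.061536597211238116, array([[ 0.82732208,  0.24457408, -0.50568933,  0.0301688 ],
       [-0.56163649,  0.34391856, -0.75251875, -0.75479708],
       [-0.01013063,  0.90658896,  0.42189315,  0.58900775],
       [ 0.        ,  0.        ,  0.        ,  1.        ]])) (array([[411.91229949,   0.        , 321.80354325],
       [  0.        , 411.91229949, 201.54878342],
       [  0.        ,   0.        ,   1.        ]]), 0.010367760963206855, array([[ 0.60051867,  0.56215102, -0.56865064, -0.06307264],
       [-0.79949286,  0.40991066, -0.43907222, -0.45613141],
       [-0.01372893,  0.7183032 ,  0.69559473,  0.93446057],
       [ 0.        ,  0.        ,  0.        ,  1.        ]])) (array([[307.12491932,   0.        , 320.48139432],
       [  0.        , 307.12491932, 196.09326395],
       [  0.        ,   0.        ,   1.        ]]), -0.013396566370425874, array([[ 0.35832511, -0.89856404, -0.25334911,  0.12039257],
      
[... 159 characters left out ...]
  ,  1.        ]]))
{'time': 0.15, 'qpos': array([ 1.05799079e+00,  3.42574316e-01,  1.52477368e+00,  3.32934714e-05,
        1.27539653e+00, -1.45992028e-01]), 'qvel': array([ 0.00084227, -0.00339043, -0.00219587, -0.00016957, -0.00036523,
       -0.00046484]), 'joint_efforts': array([ 1.68627303e-03, -4.31472516e+01, -2.44353032e+01,  7.17774779e-02,
        5.38004469e-02, -9.08810989e-05]), 'tool_pos': array([0.18810845, 0.48983039, 0.22620692]), 'tool_rot': array([-3.14045767e+00, -1.99068704e-04,  2.77476932e+00]), 'contact_force': array([ 0.88359101, -0.092291  ,  0.62525998]), 'torque': array([ 0.03684766,  0.01966097, -0.04659842]), 'grip_force': 0.0, 'opening': 0.09185790663742102}
```

View pics/a.png

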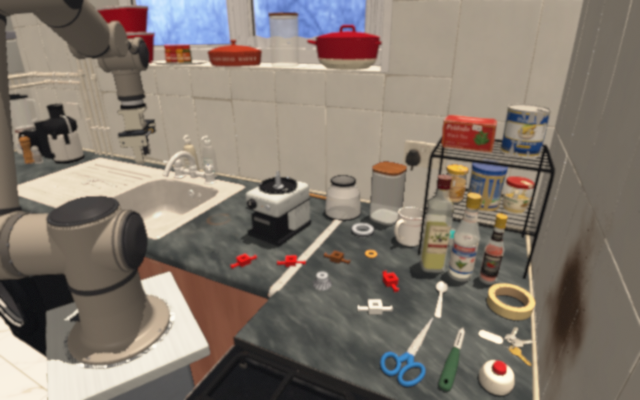

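View pics/b.png

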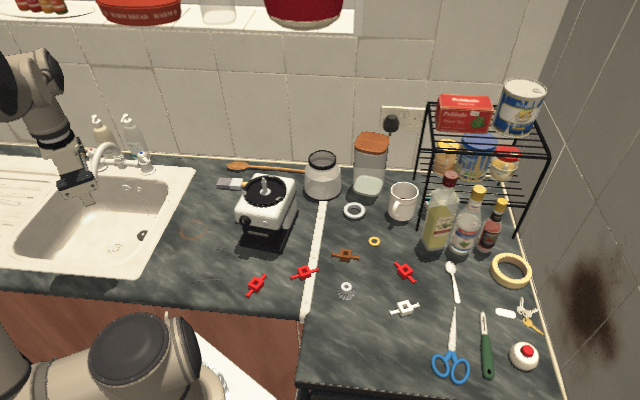

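The scene view shows the white sweeper at (375,306), the brass washer at (371,253), the burr at (322,280) and the spindle at about (279,180). In the side view they are at (405,308), (375,241), (346,290) and (264,185). The red and brown sweepers are decoys.

```bash
python3 - <<'E'
from h import *
def mk(n):
    c=vision.get_calibration(n); return (None,np.array(c['K']),c['k1'],np.array(c['T']))
A=mk('scene');B=mk('side')
for n,p,q in [('sweeper',(375,306),(405,308)),('washer',(371,253),(375,241)),('burr',(322,280),(346,290)),('spindle',(279,178),(264,181)),('ring',(362,229),(354,211)),('mug',(407,228),(403,200))]:
    x,e=tri([ray(A,*p),ray(B,*q)]); print(n,x.round(3),np.round(e,4),np.hypot(x[0],x[1]).round(3))
print(np.array(vision.get_calibration('wrist')['mount']).round(3))
a=cv2.imread('pics/a.png');b=cv2.imread('pics/b.png')
r=lambda im,x,y,w,h,f:cv2.resize(im[y:y+h,x:x+w],(w*f,h*f),interpolation=cv2.INTER_CUBIC)
cv2.imwrite('pics/z.png',np.vstack([r(a,225,165,200,75,4),r(b,225,165,200,75,4)]))
E
```

```text
sweeper [ 0.507 -0.277  0.011] [0.0009 0.0009] 0.578
washer [ 0.655 -0.097  0.006] [0.0003 0.0003] 0.662
burr [ 0.462 -0.126  0.012] [0.0008 0.0008] 0.479
spindle [0.532 0.208 0.17 ] [0.0006 0.0006] 0.571
ring [0.718 0.019 0.011] [0.0011 0.0011] 0.719
mug [ 0.815 -0.091  0.039] [0.0073 0.0073] 0.82
[[ 0.     0.962  0.272  0.072]
 [ 1.    -0.     0.    -0.001]
 [ 0.001  0.272 -0.962 -0.158]
 [ 0.     0.     0.     1.   ]]
```

Call:
move_arm(
  rows=[
    [30,-25,15,0,-1],
    [34,-28,15,0,-1],
    [34,-28,15,0,-1],
    [34,-28,15,0,-1],
    [34,-28,15,0,-1],
    [34,-28,0,0,-1],
    [34,-28,0,0,-1],
    [34,-28,0,0,-1],
    [34,-28,0,0,-1],
    [34,-28,0,0,-1],
    [8,-5,0,0,-1],
    [0,0,0,0,-1],
  ],
)

```text
time: 1.35
tool_pos: [0.533, 0.207, 0.3008]
tool_rot: [-3.141, -0.001, 2.772]
contact_force: [0.1, 0.6, 0.2]
opening: 0.0919
grip_force: 0.0
```

```bash
python3 - <<'E'
from h import *
c=shot('wrist','d1'); s=monitor.observe(); print(s['tool_pos'],s['tool_rot'],s['qpos'],s['time'])
for z in (.203,.191): print(proj(c,[.532,.208,z]))
np.save('d1.npy',c[3])
cv2.imwrite('pics/d1z.png',np.hstack([cv2.resize(c[0],None,fx=.7,fy=.7)[:,:,::-1]]))
E
```

```text
[0.53197649 0.20810472 0.30112746] [-3.14126078e+00 -1.53529958e-03  2.77382449e+00] [ 2.38403806e-01  3.86958478e-01  1.25257982e+00  6.03320913e-04
  1.50350521e+00 -9.64665619e-01] 1.4
[322.10666419 194.93829717]
[322.05460541 191.37728371]
```

View pics/d1.png

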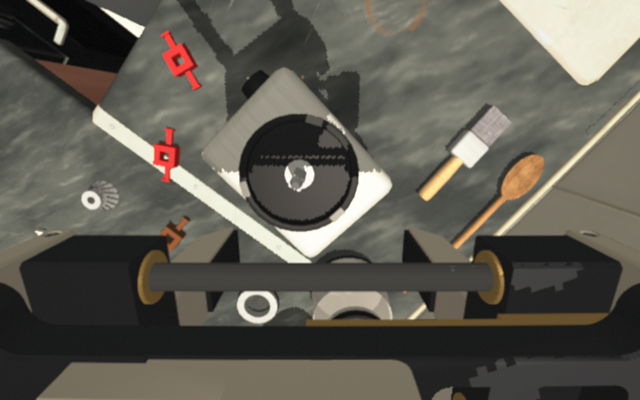

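The spindle shows at about (298,177) and the collar's centre at about (299,172), so it lies some 2 cm from my first estimate. I'll measure it again from a closer, more centred view.

```bash
python3 - <<'E'
from h import *
im=cv2.imread('pics/d1.png'); c=(None,np.array(vision.get_calibration('wrist')['K']),vision.get_calibration('wrist')['k1'],np.load('d1.npy'))
print('collar',onz(c,299,172,.162),'rad px->',onz(c,240,172,.162),onz(c,358,172,.162))
x=tri([ray(c,298,181)]*1+[]) if 0 else None
def mk(n):
    k=vision.get_calibration(n); return (None,np.array(k['K']),k['k1'],np.array(k['T']))
A=mk('scene');B=mk('side')
X=onz(c,299,172,.162)
for z in(.162,.203): print(z,proj(A,[X[0],X[1],z]),proj(B,[X[0],X[1],z]))
r=lambda im,x,y,w,h,f:cv2.resize(im[y:y+h,x:x+w],(w*f,h*f),interpolation=cv2.INTER_CUBIC)
cv2.imwrite('pics/z.png',np.vstack([np.hstack([r(cv2.imread('pics/a.png'),250,160,50,50,8),r(cv2.imread('pics/b.png'),240,160,50,50,8)]),r(im,248,162,100,25,8)]))
E
```

```text
collar [0.51269588 0.19130463 0.162     ] rad px-> [0.49176802 0.13722061 0.162     ] [0.53356967 0.24531492 0.162     ]
0.162 [276.49281201 183.15714355] [263.9817238  189.28600976]
0.203 [275.73143777 170.69846326] [262.30086615 178.14414667]
```

View pics/z.png

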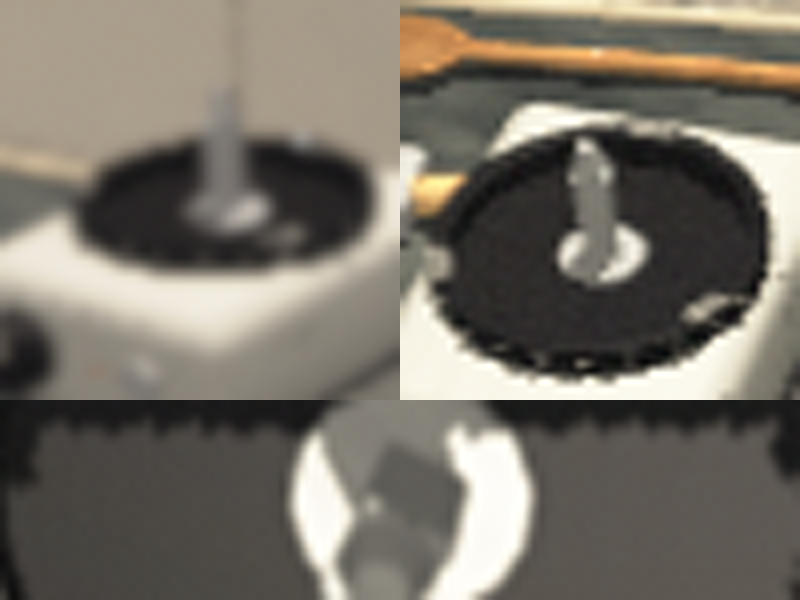

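The zoomed crops put the spindle tip at (278,171) in scene and (263,177.5) in side. That agrees with the collar centre at (0.513, 0.191). For the angle I'll look straight down from close by.

Call:
move_arm(
  rows=[
    [16,-14,0,0,-1],
    [16,-14,-20,0,-1],
    [17,-14,-25,0,-1],
    [0,0,-25,0,-1],
    [0,0,-14,0,-1],
    [0,0,0,0,-1],
    [0,0,0,0,-1],
  ],
)

```text
time: 2.1
tool_pos: [0.5807, 0.1674, 0.2186]
tool_rot: [3.141, 0.0, 2.777]
contact_force: [0.9, -0.1, 0.5]
opening: 0.0919
grip_force: 0.0
```

```bash
python3 - <<'E'
from h import *
c=shot('wrist','d2'); np.save('d2.npy',c[3])
u,v=proj(c,[.513,.191,.191]); print(u,v)
u,v=int(u),int(v); im=c[0][max(v-40,0):v+40,u-50:u+50,::-1]; print(u-50,max(v-40,0))
cv2.imwrite('pics/d2z.png',cv2.resize(im,None,fx=7,fy=7,interpolation=cv2.INTER_CUBIC))
E
```

```text
318.12916024508746 110.6090637542925
268 70
```

View pics/d2z.png

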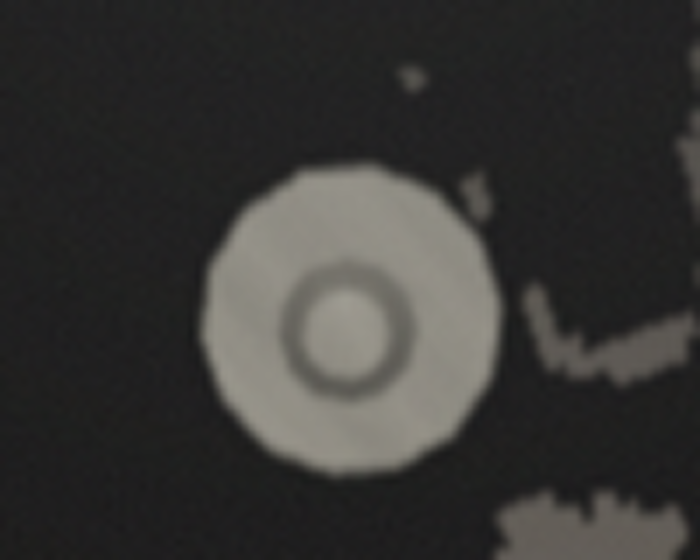

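Nadir view: the boss is a disc centred at about (318.1,115.7) and the pilot tip is at (317.7,117.1). The square barely shows against the boss, so I'll stretch the contrast.

```bash
python3 - <<'E'
from h import *
k=vision.get_calibration('wrist'); c=(None,np.array(k['K']),k['k1'],np.load('d2.npy'))
t=onz(c,317.7,117.1,.203);b=onz(c,318.1,115.7,.153);print(t,b)
c1=(None,c[1],c[2],np.load('d1.npy'))
print('tri boss',tri([ray(c,318.1,115.7),ray(c1,299.5,174.5)]))
# average several frames
f=np.mean([vision.read_camera('wrist').astype(float).mean(2) for _ in range(8)],0)
g=f[90:142,290:346]; print(np.percentile(g,[50,90,99]))
h=np.clip((g-g[26-3,28-14])*6+128,0,255).astype(np.uint8)
cv2.imwrite('pics/e.png',cv2.resize(h,None,fx=10,fy=10,interpolation=cv2.INTER_CUBIC))
gs=cv2.GaussianBlur(f,(0,0),1.0);gx=cv2.Sobel(gs,-1,1,0);gy=cv2.Sobel(gs,-1,0,1)
Y,X=np.mgrid[:400,:640];cx,cy=317.9,116.5;r=np.hypot(X-cx,Y-cy)
m=(r>10.5)&(r<16.5)
th=np.arctan2(gy,gx)[m];w=np.hypot(gx,gy)[m]
z=(w*np.exp(4j*th)).sum();print('edge normal angle mod90 px',np.degrees(np.angle(z)/4),abs(z)/w.sum())
E
```

```text
[0.51609578 0.18965414 0.203     ] [0.51627526 0.18942093 0.153     ]
tri boss (array([0.51637447, 0.18957995, 0.15421433]), [np.float64(0.00018489866795842177), np.float64(0.00018489866795814918)])
[ 86.54166667 141.20833333 145.30583333]
edge normal angle mod90 px 44.38390472631563 0.17436833976604077
```

View pics/e.png

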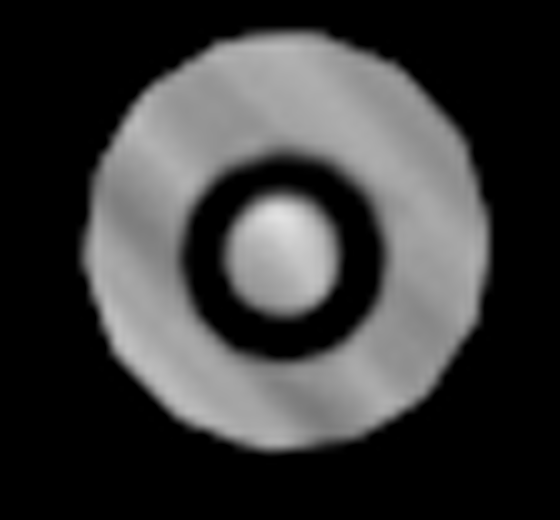

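The spindle axis is at (0.516, 0.1895). The boss triangulates to z = 0.154, against 0.153 in the text. The streaks are texture, so I'll find the angle by feel, and go to the parts now.

Call:
move_arm(
  rows=[
    [-8,-20,20,0,-1],
    [-7,-38,15,0,-1],
    [-7,-40,0,0,-1],
    [-7,-40,0,0,-1],
    [-7,-40,0,0,-1],
    [-7,-40,0,0,-1],
    [-7,-40,0,0,-1],
    [-1,-25,0,0,-1],
    [0,0,0,0,-1],
    [0,0,0,0,-1],
  ],
)

```text
time: 3.55
tool_pos: [0.5302, -0.1171, 0.2527]
tool_rot: [3.141, -0.0, 2.773]
contact_force: [-0.4, 0.6, 0.5]
opening: 0.0918
grip_force: 0.0
```

```bash
python3 - <<'E'
from h import *
c=shot('wrist','f1'); np.save('f1.npy',c[3]); s=monitor.observe();print(s['tool_pos'],s['tool_rot'],s['qpos'])
for n,X in [('sweeper',[.507,-.277,.01]),('washer',[.655,-.097,.006]),('burr',[.462,-.126,.012])]: print(n,proj(c,X).round())
E
```

```text
[ 0.53028057 -0.11634582  0.25274239] [ 3.14100923e+00 -2.02200015e-04  2.77464364e+00] [-3.57524370e-01  3.56382982e-01  1.42956143e+00  5.99089559e-04
  1.35584497e+00 -1.56149947e+00]
sweeper [205. 193.]
washer [366. 241.]
burr [295. 119.]
```

View pics/f1.png

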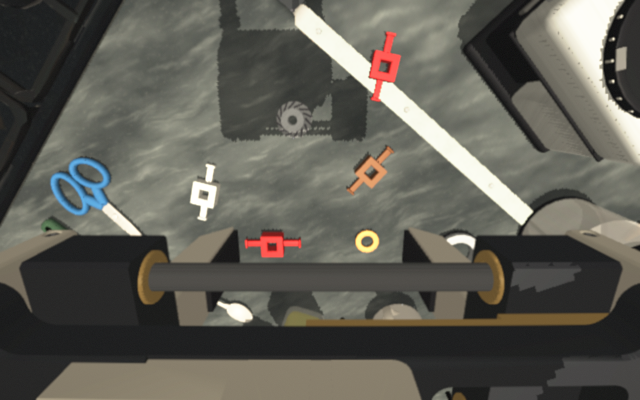

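The view shows the white sweeper at (204,194), paddles nearly upright in the image, the washer at (367,241) and the burr at (293,118). I'll measure them by masks here.

```bash
cat >> h.py <<'E'
def white(cam,u,v,w=45):
    im=cam[0]; hsv=cv2.cvtColor(im,cv2.COLOR_RGB2HSV)
    m=((hsv[...,2]>150)&(hsv[...,1]<45)).astype(np.uint8)
    k=np.zeros_like(m);k[max(v-w,0):v+w,max(u-w,0):u+w]=1;m*=k
    n,l,st,ce=cv2.connectedComponentsWithStats(m)
    i=1+np.argmax(st[1:,4]); ys,xs=np.nonzero(l==i)
    return m,l==i,(xs,ys),ce[i],st[i]
def axis(cam,xs,ys,z):
    P=np.array([onz(cam,x,y,z)[:2] for x,y in zip(xs,ys)]); c=P.mean(0)
    w,V=np.linalg.eigh(np.cov((P-c).T)); d=V[:,1]
    return c,np.arctan2(d[1],d[0]),P
E
python3 - <<'E'
from h import *
k=vision.get_calibration('wrist'); c=(cv2.imread('pics/f1.png')[:,:,::-1].copy(),np.array(k['K']),k['k1'],np.load('f1.npy'))
m,l,(xs,ys),ce,st=white(c,204,194); print(ce,st)
cc,a,P=axis(c,xs,ys,.009); print('sweeper',cc,a,'len',np.ptp(P@np.array([np.cos(a),np.sin(a)])))
hsv=cv2.cvtColor(c[0],cv2.COLOR_RGB2HSV)
def ell(mask):
    cs,_=cv2.findContours(mask.astype(np.uint8),0,2); q=max(cs,key=cv2.contourArea); return cv2.fitEllipse(q)
w=np.zeros((400,640),bool);w[221:262,345:390]=1
e=ell((hsv[...,1]>90)&(hsv[...,0]>12)&(hsv[...,0]<38)&w);print('washer',e,onz(c,*e[0],.006))
print('burr',onz(c,292.5,117.5,.029), c[0][118,270:320:3].tolist() if 0 else '')
E
```

```text
[204.264637   192.45316159] [190 163  29  58 854]
sweeper [ 0.50705957 -0.2779258 ] 2.503891971039373 len 0.08155538756608927
washer ((366.55126953125, 240.6670684814453), (22.77666664123535, 23.7785701751709), 73.59589385986328) [ 0.65448813 -0.09531377  0.006     ]
burr [ 0.45915574 -0.12661295  0.029     ]
```

Call:
move_arm(
  rows=[
    [-5,-30,-10,-0.135,-1],
    [-5,-35,-20,-0.135,-1],
    [-5,-35,-25,0,-1],
    [-5,-35,-25,0,-1],
    [-3,-26,-23,0,-1],
    [0,0,-10,0,-1],
    [0,0,0,0,-1],
    [0,0,0,0,-1],
  ],
)

```text
time: 4.4
tool_pos: [0.5081, -0.2764, 0.1404]
tool_rot: [3.141, 0.0, 2.507]
contact_force: [1.0, -0.3, -0.1]
opening: 0.0917
grip_force: 0.0
```

```bash
python3 - <<'E'
from h import *
c=shot('wrist','g1'); np.save('g1.npy',c[3]); s=monitor.observe();print(s['tool_pos'],s['tool_rot'],s['qpos'])
u,v=proj(c,[.507,-.278,.01]).round().astype(int);print(u,v)
m,l,(xs,ys),ce,st=white(c,u,v,85); print(ce,st)
for z in (.009,.018):
  cc,a,P=axis(c,xs,ys,z); print('sweeper',z,cc,a,'len',np.ptp(P@np.array([np.cos(a),np.sin(a)])))
k=vision.get_calibration('wrist'); c0=(None,c[1],c[2],np.load('f1.npy'))
print(tri([ray(c,*ce),ray(c0,204.26,192.45)]))
cv2.imwrite('pics/g1z.png',np.vstack([c[0][v-100 if v>100 else 0:v+100,u-100:u+100,::-1],cv2.cvtColor((l*255).astype(np.uint8),cv2.COLOR_GRAY2BGR)[v-100 if v>100 else 0:v+100,u-100:u+100]]))
E
```

```text
[ 0.50827682 -0.27663898  0.14088688] [3.14116302e+00 1.56926388e-03 2.50675769e+00] [-6.31077440e-01  5.15993349e-01  1.49625360e+00  4.69009840e-04
  1.12777488e+00 -1.56723986e+00]
319 187
[314.58634538 197.39672415] [  234   102   170   161 12699]
sweeper 0.009 [ 0.51357514 -0.28943421] 1.4881073974553949 len 0.21446889252820878
sweeper 0.018 [ 0.5115806 -0.2877073] 1.488107397455395 len 0.2077883473157992
(array([ 0.51358799, -0.29019802, -0.01298628]), [np.float64(0.004641015191231939), np.float64(0.004641015191232016)])
```

View pics/g1z.png

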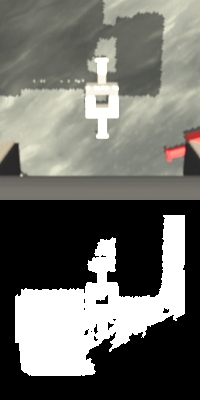

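The crop shows the sweeper's hub centred at about (320.5,187), paddles upright at columns 320–321, so the yaw fits. The mask caught the lit worktop, so I'll use these points instead.

```bash
python3 - <<'E'
from h import *
k=vision.get_calibration('wrist'); c=(cv2.imread('pics/g1.png'),np.array(k['K']),k['k1'],np.load('g1.npy')); c0=(None,c[1],c[2],np.load('f1.npy'))
hsv=cv2.cvtColor(c[0],cv2.COLOR_BGR2HSV)
m=((hsv[...,2]>200)&(hsv[...,1]<40)).astype(np.uint8); m[:,:295]=0;m[:,345:]=0;m[:140]=0;m[230:]=0
ys,xs=np.nonzero(m); r=np.bincount(ys,minlength=400)
for y in range(142,228,4):
    q=xs[ys==y]; print(y,(q.min(),q.max(),len(q)) if len(q) else None,end=' ')
print()
for p in [(320.5,187),(320.5,186)]:
  x,e=tri([ray(c,*p),ray(c0,204.26,192.45)]);print(x,e)
print(onz(c,320.5,144,.005),onz(c,320.5,225,.005))
E
```

```text
142 (np.int64(328), np.int64(330), 3) 146 (np.int64(313), np.int64(327), 15) 150 (np.int64(316), np.int64(325), 10) 154 (np.int64(316), np.int64(325), 10) 158 (np.int64(316), np.int64(325), 10) 162 (np.int64(317), np.int64(324), 8) 166 (np.int64(317), np.int64(324), 8) 170 (np.int64(316), np.int64(334), 19) 174 (np.int64(304), np.int64(337), 34) 178 (np.int64(295), np.int64(336), 38) 182 (np.int64(300), np.int64(336), 22) 186 (np.int64(304), np.int64(337), 21) 190 (np.int64(304), np.int64(337), 22) 194 (np.int64(304), np.int64(337), 34) 198 (np.int64(304), np.int64(337), 34) 202 (np.int64(304), np.int64(337), 34) 206 (np.int64(317), np.int64(325), 9) 210 (np.int64(317), np.int64(325), 9) 214 (np.int64(317), np.int64(325), 9) 218 (np.int64(317), np.int64(325), 9) 222 (np.int64(315), np.int64(327), 13) 226 None 
[ 0.50697452 -0.27642305  0.01237355] [np.float64(0.0005132129521377419), np.float64(0.0005132129521379541)]
[ 0.50644728 -0.27584962  0.01323994] [np.float64(6.341068282588331e-05), np.float64(6.341068282583692e-05)]
[ 0.47519826 -0.25281194  0.005     ] [ 0.54110355 -0.30133804  0.005     ]
```

Call:
move_arm(
  rows=[
    [0,0,-20,0,0],
    [0,0,-30,0,0],
    [0,0,-30,0,0],
    [0,0,-25,0,0],
    [0,0,-18,0,0],
    [0,0,-10,0,0],
    [0,0,-4,0,0],
    [0,0,0,0,0.6],
    [0,0,0,0,0.6],
    [0,0,0,0,0.6],
    [0,0,0,0,0.6],
  ],
  newtons=20,
)

```text
time: 5.55
tool_pos: [0.508, -0.2782, 0.0039]
tool_rot: [3.141, 0.002, 2.505]
contact_force: [-0.4, 1.4, 5.4]
opening: 0.03
grip_force: 20.0
```

Gripped at 30.0 mm. Lift and carry over the spindle.

Call:
move_arm(
  rows=[
    [0,0,20,0,0.6],
    [0,0,35,0,0.6],
    [0,10,40,0,0.6],
    [0,25,40,0,0.6],
    [1,35,35,0,0.6],
    [1,45,30,0,0.6],
    [1,45,25,0,0.6],
    [1,45,16,0,0.6],
    [1,45,0,0,0.6],
    [1,45,0,0,0.6],
    [1,45,0,0,0.6],
    [1,45,0,0,0.6],
  ],
)

```text
time: 6.75
tool_pos: [0.5148, 0.1041, 0.2411]
tool_rot: [3.141, 0.001, 2.505]
contact_force: [0.3, -0.9, -1.4]
opening: 0.0298
grip_force: 20.0
```

Call:
move_arm(
  rows=[
    [0,40,0,0,0.6],
    [0,28,0,0,0.6],
    [0,12,0,0,0.6],
    [0,0,0,0,0.6],
    [0,0,0,0,0.6],
  ],
)

```text
time: 7.25
tool_pos: [0.5152, 0.1814, 0.2407]
tool_rot: [-3.141, 0.0, 2.505]
contact_force: [-0.9, -0.6, -1.1]
opening: 0.0301
grip_force: 20.0
```

```bash
python3 - <<'E'
from h import *
s=monitor.observe(); print(s)
c=shot('wrist','h1'); np.save('h1.npy',c[3])
for n,X in [('boss',[.516,.1895,.153]),('tip',[.516,.1895,.203])]: print(n,proj(c,X).round())
cv2.imwrite('pics/h1z.png',cv2.resize(c[0][100:300,200:440,::-1],None,fx=3,fy=3))
E
```

```text
{'time': 7.25, 'qpos': array([ 1.98685128e-01,  3.70845616e-01,  1.44137130e+00, -6.59126092e-04,
        1.32963004e+00, -7.34929386e-01]), 'qvel': array([-0.0177704 , -0.00460271,  0.00304679,  0.00190577, -0.00130748,
        0.0024493 ]), 'joint_efforts': array([ 1.00336958e+00, -4.53469920e+01, -2.52576739e+01,  1.21461572e-01,
        8.06336710e-02,  2.63151282e-02]), 'tool_pos': array([0.5151622 , 0.18144904, 0.24070113]), 'tool_rot': array([-3.14097480e+00,  3.04256226e-04,  2.50456844e+00]), 'contact_force': array([-0.9220425 , -0.57758979, -1.12665395]), 'torque': array([-0.03588565,  0.0600962 , -0.00679181]), 'grip_force': 19.99988411553204, 'opening': 0.03007165610727497}
boss [330. 195.]
tip [332. 214.]
```

View pics/h1z.png

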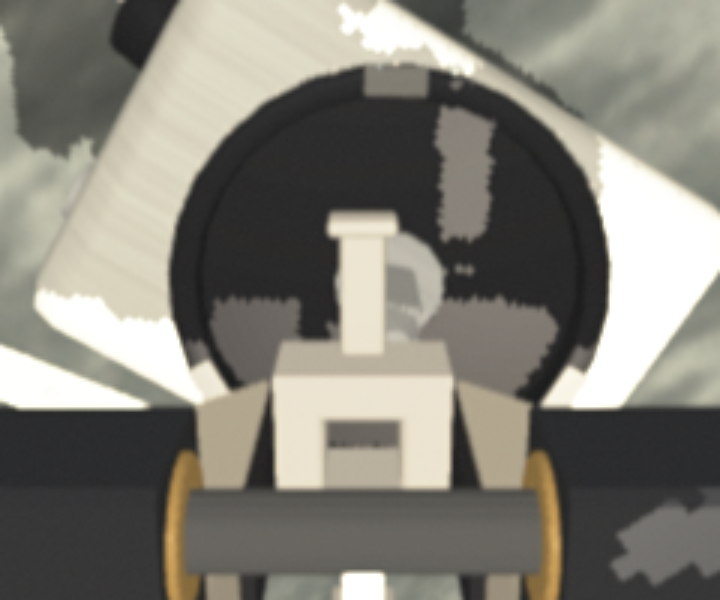

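The sweeper is held squarely: front top edge of the hub at row 225, bore's front edge at row 240, centre column about 320.7. I'll check its offset along the tool's x.

```bash
python3 - <<'E'
from h import *
k=vision.get_calibration('wrist'); c=(None,np.array(k['K']),k['k1'],np.load('h1.npy'))
t=np.array([.5152,.1814]); a=2.505; ux=np.array([np.cos(a),np.sin(a)]);uy=np.array([np.sin(a),-np.cos(a)])
for n,p,z in [('hubfront(15)',(320.7,225),.2548),('borefront(6.7)',(320.7,240),.2548),('paddle end(39.5)',(320.7,173),.243)]:
    q=onz(c,*p,z)[:2]-t; print(n,1e3*q@ux,1e3*q@uy)
E
```

```text
hubfront(15) 16.682409192705396 -0.33722428459993753
borefront(6.7) 8.572814024097227 -0.33641081284174196
paddle end(39.5) 40.67534381171991 -0.34286687358175283
```

Call:
move_arm(
  rows=[
    [2,7.4,0,0,0.6],
    [0,0,-10,0,0.6],
    [0,0,-12,0,0.6],
    [0,0,-8,0,0.6],
    [0,0,-6,0,0.6],
    [0,0,-4,0,0.6],
    [0,0,0,0,0.6],
  ],
)

```text
time: 8.0
tool_pos: [0.5169, 0.1897, 0.2001]
tool_rot: [-3.141, -0.001, 2.505]
contact_force: [1.0, 0.1, -0.3]
opening: 0.0297
grip_force: 20.0
```

Call:
move_arm(
  rows=[
    [0,0,-2,0,0.6],
    [0,0,-1.5,0,0.6],
    [0,0,-1.5,0,0.6],
    [0,0,0,0,0.6],
  ],
)

```text
time: 8.4
tool_pos: [0.5171, 0.1898, 0.1957]
tool_rot: [3.142, -0.0, 2.505]
contact_force: [0.1, 0.4, -1.0]
opening: 0.0294
grip_force: 20.0
```

Call:
move_arm(
  rows=[
    [0,0,-1,0,0.6],
    [0,0,-1,0,0.6],
    [0,0,0,0,0.6],
  ],
)

```text
time: 8.7
tool_pos: [0.5174, 0.1898, 0.1943]
tool_rot: [3.141, 0.001, 2.505]
contact_force: [-0.1, -0.6, 4.5]
opening: 0.0297
grip_force: 20.0
```

Resting lightly on the shoulder with 4.5 N, underside at about 0.190. Now turn under light press.

Call:
move_arm(
  rows=[
    [0,0,-0.5,-0.1,0.6],
    [0,0,0,-0.1,0.6],
    [0,0,0,-0.1,0.6],
    [0,0,0,0,0.6],
  ],
)

```text
time: 9.1
tool_pos: [0.5172, 0.1892, 0.1931]
tool_rot: [-3.141, 0.001, 2.204]
contact_force: [0.3, -3.0, 1.4]
opening: 0.0299
grip_force: 20.0
```

Call:
move_arm(
  rows=[
    [0,0,-1,0,0.6],
    [0,0,-1,0,0.6],
    [0,0,0,0,0.6],
  ],
)

```text
time: 9.4
tool_pos: [0.5171, 0.1892, 0.1911]
tool_rot: [-3.141, 0.001, 2.206]
contact_force: [-0.2, -4.8, 0.8]
opening: 0.03
grip_force: 20.0
```

It dropped over the square. A side force of −4.8 N in y remains, so I'll ease that way and go on down.

Call:
move_arm(
  rows=[
    [0,-0.8,0,0,0.6],
    [0,0,-2,-0.03,0.6],
    [0,0,-3,0,0.6],
    [0,0,0,0,0.6],
  ],
)

```text
time: 9.8
tool_pos: [0.517, 0.1888, 0.1858]
tool_rot: [-3.141, 0.0, 2.176]
contact_force: [0.9, -4.2, -0.0]
opening: 0.0299
grip_force: 20.0
```

Call:
move_arm(
  rows=[
    [0,-0.7,0,0,0.6],
    [0,0,-4,0,0.6],
    [0,0,-5,0,0.6],
    [0,0,0,0,0.6],
  ],
)

```text
time: 10.2
tool_pos: [0.517, 0.1885, 0.1763]
tool_rot: [-3.141, -0.001, 2.175]
contact_force: [-0.2, -0.5, -1.2]
opening: 0.0302
grip_force: 20.0
```

```bash
python3 -c "
from h import *
s=monitor.observe();print(s['tool_pos'],s['tool_rot'],s['contact_force'],s['torque'])"
```

```text
[0.5169803  0.18848874 0.17632013] [-3.14118741e+00 -6.32353690e-04  2.17496289e+00] [-0.23028812 -0.47867384 -1.24874591] [-0.21384755 -0.06953547  0.00957056]
```

Free of side force. Go on down to the boss.

Call:
move_arm(
  rows=[
    [0,0,-5,0,0.6],
    [0,0,-6,0,0.6],
    [0,0,-5,0,0.6],
    [0,0,-2,0,0.6],
    [0,0,-1,0,0.6],
    [0,0,0,0,0.6],
  ],
)

```text
time: 10.8
tool_pos: [0.5171, 0.1884, 0.1581]
tool_rot: [-3.142, -0.0, 2.175]
contact_force: [-1.4, -0.6, -1.4]
opening: 0.0297
grip_force: 20.0
```

Call:
move_arm(
  rows=[
    [0,0,-1,0,0.6],
    [0,0,-1,0,0.6],
    [0,0,-1,0,0.6],
    [0,0,0,0,0.6],
  ],
)

```text
time: 11.2
tool_pos: [0.5172, 0.1884, 0.1569]
tool_rot: [3.14, 0.001, 2.175]
contact_force: [-4.8, -0.8, 10.3]
opening: 0.0296
grip_force: 20.0
```

Seated: TCP at 0.1569, as predicted, with 10 N. I'll open only to 46 mm because of the collar, lift, and look.

Call:
move_arm(
  rows=[
    [0,0,0,0,0],
    [0,0,0,0,0],
    [0,0,0,0,0],
    [0,0,15,0,0],
    [0,0,30,0,0],
    [0,0,35,0,0],
    [0,0,30,0,0],
    [0,0,0,0,0],
  ],
)

```text
time: 12.0
tool_pos: [0.5192, 0.1888, 0.2696]
tool_rot: [3.134, 0.003, 2.175]
contact_force: [-0.5, -0.2, 0.4]
opening: 0.0463
grip_force: 0.0
```

```bash
python3 - <<'E'
from h import *
s=monitor.observe(); c=shot('wrist','i1'); np.save('i1.npy',c[3]); print(s['tool_pos'],s['contact_force'],s['qpos'])
for n,X in [('hubtop',[.516,.1895,.171]),('tip',[.516,.1895,.203])]: print(n,proj(c,X).round())
# hub outline: bright blob near
u,v=proj(c,[.516,.1895,.171]).round().astype(int)
cv2.imwrite('pics/i1z.png',cv2.resize(c[0][v-70:v+50,u-80:u+80,::-1],None,fx=4,fy=4))
print(u-80,v-70)
def mk(n):
    k=vision.get_calibration(n); return (None,np.array(k['K']),k['k1'],np.array(k['T']))
A=mk('scene');B=mk('side')
for n,p,q in [('mugtop',(408,212),(404,188)),('hoptop',(343,181),(322,158))]: print(n,tri([ray(A,*p),ray(B,*q)]))
E
```

```text
[0.51916194 0.18879146 0.26960612] [-0.50585842 -0.19458103  0.36364602] [ 2.09993335e-01  3.58958650e-01  1.37940839e+00  7.37042888e-05
  1.39456002e+00 -3.94095982e-01]
hubtop [317. 193.]
tip [317. 204.]
237 123
mugtop (array([ 0.8096193 , -0.09045759,  0.09458026]), [np.float64(0.005531624140302131), np.float64(0.005531624140302127)])
hoptop (array([0.76829349, 0.18271651, 0.11310319]), [np.float64(0.00115962644434719), np.float64(0.0011596264443474418)])
```

View pics/i1z.png

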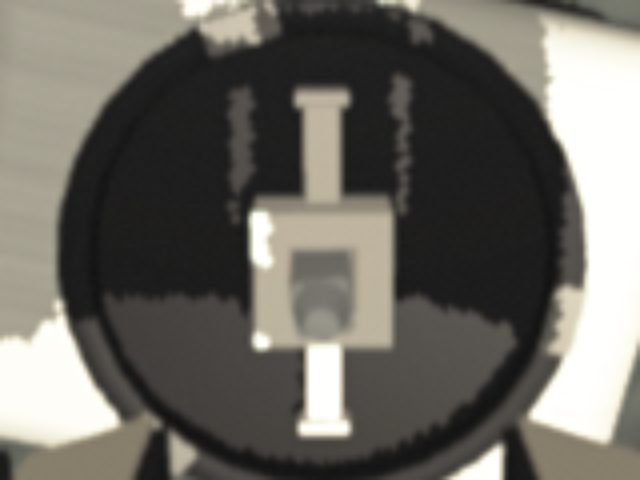

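Ten pictures viewed. The sweeper sits level and square, its hub round the spindle, with the tip at (316.8,203.8), as predicted. The rest is done by numbers. Now to the washer, turning a quarter so the gripper's body keeps clear of the mug at (0.81,−0.09).

Call:
move_arm(
  rows=[
    [6,-14,0,-0.131,0],
    [12,-24,0,-0.131,0],
    [12,-25,0,-0.131,0],
    [12,-25,0,-0.131,0],
    [12,-25,0,-0.131,0],
    [12,-25,0,-0.131,0],
    [12,-25,-10,-0.131,0],
    [12,-25,-20,-0.131,0],
    [12,-25,-20,-0.131,0],
    [12,-25,-20,-0.131,0],
    [12,-25,-20,-0.131,0],
    [12,-20,-20,-0.13,0],
  ],
)

```text
time: 13.25
tool_pos: [0.6547, -0.0961, 0.1523]
tool_rot: [-3.14, 0.002, 0.598]
contact_force: [0.4, 0.1, 0.5]
opening: 0.0461
grip_force: 0.0
```

Call:
move_arm(
  rows=[
    [5,0,-10,0,0],
    [2,0,0,0,0],
    [0,0,0,0,0],
    [0,0,0,0,0],
  ],
)

```text
time: 13.65
tool_pos: [0.6624, -0.0936, 0.1463]
tool_rot: [3.141, -0.001, 0.606]
contact_force: [0.5, 0.3, 0.1]
opening: 0.0457
grip_force: 0.0
```

```bash
cat >> h.py <<'E'
def ells(cam,u,v,w,f):
    hsv=cv2.cvtColor(cam[0],cv2.COLOR_RGB2HSV); m=f(hsv).astype(np.uint8)
    k=np.zeros_like(m);k[max(v-w,0):v+w,max(u-w,0):u+w]=1;m*=k
    cs,_=cv2.findContours(m,cv2.RETR_CCOMP,cv2.CHAIN_APPROX_NONE)
    return m,[cv2.fitEllipse(q) for q in sorted(cs,key=len)[::-1][:3] if len(q)>20]
brass=lambda h:(h[...,1]>90)&(h[...,0]>12)&(h[...,0]<38)
E
python3 - <<'E'
from h import *
s=monitor.observe(); c=shot('wrist','j1'); np.save('j1.npy',c[3]); print(s['tool_pos'],s['tool_rot'],s['qpos'],s['time'])
u,v=proj(c,[.6545,-.0953,.006]).round().astype(int);print(u,v)
m,E=ells(c,u,v,45,brass)
for e in E: print(e,onz(c,*e[0],.006))
k=c; c0=(None,c[1],c[2],np.load('f1.npy'))
print(tri([ray(c,*E[0][0]),ray(c0,366.55,240.67)]))
E
```

```text
[ 0.66236835 -0.09362438  0.14630741] [ 3.14062322e+00 -9.82723597e-04  6.06233184e-01] [-2.54930352e-01  6.70553585e-01  1.19596408e+00  1.19071331e-04
  1.27369927e+00  7.09598488e-01] 13.65
316 193
((316.638916015625, 191.024658203125), (32.79994201660156, 33.489097595214844), 95.53070831298828) [ 0.65634669 -0.09486179  0.006     ]
((316.5889587402344, 190.942626953125), (16.072845458984375, 17.0388126373291), 94.0858383178711) [ 0.65638821 -0.09477234  0.006     ]
(array([ 0.65575605, -0.09529098,  0.00331394]), [np.float64(5.064006868854267e-05), np.float64(5.064006868863685e-05)])
```

Call:
move_arm(
  rows=[
    [-4,-1,-20,0,0],
    [-2.4,-0.4,-30,0,0],
    [0,0,-30,0,0],
    [0,0,-30,0,0],
    [0,0,-20,0,0],
    [0,0,-8,0,0],
    [0,0,-3,0,0],
    [0,0,-2,0,0],
    [0,0,0,0,0],
  ],
)

```text
time: 14.6
tool_pos: [0.6565, -0.0962, 0.0035]
tool_rot: [3.14, -0.001, 0.604]
contact_force: [-0.3, -0.5, -0.1]
opening: 0.0457
grip_force: 0.0
```

Call:
move_arm(
  rows=[
    [-0.4,1,-1,0,0.4],
    [0,0,0,0,0.4],
    [0,0,0,0,0.4],
    [0,0,0,0,0.4],
  ],
  newtons=15,
)

```text
time: 15.0
tool_pos: [0.6556, -0.0951, 0.0018]
tool_rot: [3.141, -0.001, 0.604]
contact_force: [-0.8, 1.0, 3.0]
opening: 0.0321
grip_force: 15.0
```

Call:
move_arm(
  rows=[
    [0,0,20,0,0.4],
    [0,0,35,0,0.4],
    [-4,10,40,0,0.4],
    [-8,20,40,0,0.4],
    [-12,25,40,0,0.4],
    [-13,28,40,0,0.4],
    [-13,28,30,0,0.4],
    [-14,28,0,0,0.4],
    [-14,28,0,0,0.4],
    [-14,28,0,0,0.4],
    [-14,28,0,0,0.4],
    [-14,28,0,0,0.4],
  ],
)

```text
time: 16.2
tool_pos: [0.5347, 0.1566, 0.2458]
tool_rot: [3.141, 0.0, 0.604]
contact_force: [0.2, -0.1, -0.5]
opening: 0.0322
grip_force: 15.0
```

Call:
move_arm(
  rows=[
    [-12,20,0,0,0.4],
    [-6,10,0,0,0.4],
    [0,0,0,0,0.4],
    [0,0,0,0,0.4],
  ],
)

```text
time: 16.6
tool_pos: [0.5179, 0.185, 0.2458]
tool_rot: [3.141, -0.0, 0.604]
contact_force: [-0.5, -0.6, -0.5]
opening: 0.0321
grip_force: 15.0
```

```bash
python3 - <<'E'
from h import *
s=monitor.observe(); c=shot('wrist','k1'); np.save('k1.npy',c[3]); print(s['tool_pos'],s['tool_rot'],s['qpos'],s['opening'])
zt=s['tool_pos'][2]
p=s['tool_pos']; u,v=proj(c,[p[0],p[1],zt+.003]).round().astype(int);print(u,v)
m,E=ells(c,u,v,50,brass)
a=s['tool_rot'][2]; ux=np.array([np.cos(a),np.sin(a)]);uy=np.array([np.sin(a),-np.cos(a)])
for e in E:
    q=onz(c,*e[0],zt+.003)[:2]; d=1e3*(q-p[:2]); print(e,q,'off tool x,y mm',d@ux,d@uy)
# rows extents of mask
ys,xs=np.nonzero(m); print(ys.min(),ys.max(),xs.min(),xs.max())
print('front edge (17)',1e3*(onz(c,u,ys.min(),zt+.003)[:2]-p[:2])@ux)
E
```

```text
[0.51793761 0.18499346 0.24583902] [ 3.14087212e+00 -2.38559707e-05  6.03708971e-01] [ 2.04069182e-01  3.74096610e-01  1.42212022e+00 -6.71510333e-04
  1.34507354e+00  1.17130674e+00] 0.03207252996988564
318 248
((320.4600524902344, 241.85293579101562), (48.446224212646484, 63.77730941772461), 88.28777313232422) [0.52143068 0.18597328] off tool x,y mm 3.4318629571683146 1.1763931586604346
((320.47393798828125, 245.33331298828125), (25.309356689453125, 30.59984016418457), 88.33895874023438) [0.51973116 0.18479126] off tool x,y mm 1.3617273062352426 1.1846588212344704
217 263 290 351
front edge (17) 17.815073244976013
```

```bash
python3 - <<'E'
from h import *
k=vision.get_calibration('wrist');print(np.array(k['mount']).round(5).tolist())
for i in range(2):
    s=monitor.observe(); print(s['tool_pos'].round(5),s['tool_rot'].round(5))
T=np.load('k1.npy'); print((np.linalg.inv(pose(s))@T).round(4).tolist()); T=np.load('h1.npy'); print(T.round(4).tolist())
E
```

```text
[[0.00034, 0.96236, 0.27179, 0.07306], [1.0, -0.00011, -0.00084, 0.00105], [-0.00078, 0.27179, -0.96236, -0.15757], [0.0, 0.0, 0.0, 1.0]]
[0.5181  0.18469 0.24578] [3.14097e+00 4.00000e-05 6.02970e-01]
[0.5181  0.18469 0.24578] [3.14097e+00 4.00000e-05 6.02970e-01]
[[0.0011, 0.9624, 0.2717, 0.0731], [1.0, -0.0008, -0.0011, 0.0006], [-0.0009, 0.2717, -0.9624, -0.1576], [0.0, 0.0, 0.0, 1.0]]
[[0.5945, -0.7738, -0.2187, 0.4569], [0.8041, 0.5718, 0.1629, 0.2242], [-0.001, -0.2727, 0.9621, 0.3983], [0.0, 0.0, 0.0, 1.0]]
```

```bash
python3 - <<'E'
from h import *
M=np.array([vision.get_calibration('wrist')['mount'] for _ in range(200)])
print(M[:3,:3,3].tolist(),M.mean(0)[:3,3],M.std(0)[:3,3]); print(np.array(M.mean(0)).round(5).tolist())
S=np.array([vision.get_calibration('side')['T'] for _ in range(3)])[:,:3,3];print(S)
s=monitor.observe();p=s['tool_pos'];a=s['tool_rot'][2];ux=np.array([np.cos(a),np.sin(a)]);uy=np.array([np.sin(a),-np.cos(a)])
k=vision.get_calibration('wrist');c=(None,np.array(k['K']),k['k1'],pose(s)@M.mean(0))
for z in(.003,.0042):
  d=1e3*(onz(c,320.47,245.33,p[2]+z)[:2]-p[:2]);print(z,d@ux,d@uy,1e3*(onz(c,320.5,217,p[2]+z)[:2]-p[:2])@ux)
# redo spindle with mean mount: tool pose from d2 unknown draws -> skip
E
```

```text
[[0.07305516650177946, 0.0010461321246327537, -0.15757393556805413], [0.07305516650177946, 0.0010461321246327537, -0.15757393556805413], [0.07305516650177946, 0.0010461321246327537, -0.15757393556805413]] [ 0.07305517  0.00104613 -0.15757394] [9.71445147e-17 0.00000000e+00 6.93889390e-16]
[[0.00034, 0.96236, 0.27179, 0.07306], [1.0, -0.00011, -0.00084, 0.00105], [-0.00078, 0.27179, -0.96236, -0.15757], [0.0, 0.0, 0.0, 1.0]]
[[-0.06307264 -0.45613141  0.93446057]
 [-0.06307264 -0.45613141  0.93446057]
 [-0.06307264 -0.45613141  0.93446057]]
0.003 1.363976216320592 1.1828081998785087 17.815413637811808
0.0042 1.9205847259167645 1.1809914106207269 18.244303496871524
```

```bash
python3 - <<'E'
from h import *
for n,p,a in [('f1',[0.53028057,-0.11634582,0.25274239],2.77464),('g1',[0.50827682,-0.27663898,0.14088688],2.50676),('h1',[0.5151622,0.18144904,0.24070113],2.50457),('i1',[0.51916194,0.18879146,0.26960612],2.175),('j1',[0.66236835,-0.09362438,0.14630741],.60623),('k1',[0.51793761,0.18499346,0.24583902],.60371)]:
    T=np.load(n+'.npy');R=Ro.from_euler('xyz',[np.pi,0,a]).as_matrix();print(n,(R.T@(T[:3,3]-p)*1e3).round(2), T[2,:3].round(4))
E
```

```text
f1 [  72.16   -1.4  -157.58] [ 0.     -0.2722  0.9623]
g1 [  72.58   -0.5  -157.04] [ 1.000e-04 -2.728e-01  9.621e-01]
h1 [  72.27   -0.35 -157.55] [-0.001  -0.2727  0.9621]
i1 [  72.64   -1.37 -157.33] [ 0.0079 -0.2756  0.9612]
j1 [  72.9     0.89 -157.65] [ 0.0017 -0.2708  0.9626]
k1 [  73.05    0.93 -157.58] [ 0.0015 -0.2718  0.9624]
```

The wrist calibration wanders by about 1–2 mm, so I'll trust the grip and the seated sweeper's position (0.517, 0.1887). Lower the washer over the nose.

Call:
move_arm(
  rows=[
    [-1,4,0,0,0.4],
    [0,0,-12,0,0.4],
    [0,0,-14,0,0.4],
    [0,0,-10,0,0.4],
    [0,0,-6,0,0.4],
    [0,0,-4,0,0.4],
    [0,0,0,0,0.4],
  ],
)

```text
time: 17.35
tool_pos: [0.5164, 0.1895, 0.1993]
tool_rot: [-3.141, 0.001, 0.604]
contact_force: [0.1, 0.0, -0.5]
opening: 0.0319
grip_force: 15.0
```

Call:
move_arm(
  rows=[
    [0,0,-2,0,0.4],
    [0,0,-2,0,0.4],
    [0,0,-2,0,0.4],
    [0,0,0,0,0.4],
  ],
)

```text
time: 17.75
tool_pos: [0.5164, 0.1896, 0.1937]
tool_rot: [3.142, 0.0, 0.604]
contact_force: [-0.8, -0.5, 0.1]
opening: 0.0322
grip_force: 15.0
```

Call:
move_arm(
  rows=[
    [0,0,-2,0,0.4],
    [0,0,-2,0,0.4],
    [0,0,0,0,0.4],
  ],
)

```text
time: 18.05
tool_pos: [0.5163, 0.1896, 0.1895]
tool_rot: [-3.141, 0.001, 0.604]
contact_force: [0.4, 0.5, -0.3]
opening: 0.0322
grip_force: 15.0
```

Past the shoulder with no force. Go on down to the hub.

Call:
move_arm(
  rows=[
    [0,0,-4,0,0.4],
    [0,0,-5,0,0.4],
    [0,0,-5,0,0.4],
    [0,0,-1.5,0,0.4],
    [0,0,0,0,0.4],
  ],
)

```text
time: 18.55
tool_pos: [0.5164, 0.1895, 0.1739]
tool_rot: [-3.141, 0.001, 0.604]
contact_force: [0.1, 0.6, -0.7]
opening: 0.0325
grip_force: 15.0
```

Call:
move_arm(
  rows=[
    [0,0,-1,0,0.4],
    [0,0,-1,0,0.4],
    [0,0,-1,0,0.4],
    [0,0,0,0,0.4],
  ],
)

```text
time: 18.95
tool_pos: [0.5166, 0.1897, 0.1727]
tool_rot: [3.141, -0.001, 0.604]
contact_force: [-2.3, -0.4, 8.7]
opening: 0.0321
grip_force: 15.0
```

Seated at 0.1727, as predicted. Release, lift, go to the burr.

Call:
move_arm(
  rows=[
    [0,0,0,0,0],
    [0,0,0,0,0],
    [0,0,0,0,0],
    [0,0,15,0,0],
    [0,0,30,0,0],
    [0,0,35,0,0],
    [-3,-15,0,0,0],
    [-6,-32,0,0,0],
    [-7,-40,0,0,0],
    [-7,-40,0,0,0],
    [-7,-40,0,0,0],
    [-7,-40,0,0,0],
  ],
)

```text
time: 20.15
tool_pos: [0.4786, -0.0191, 0.2507]
tool_rot: [-3.141, 0.001, 0.604]
contact_force: [1.1, -0.3, -0.1]
opening: 0.0459
grip_force: 0.0
```

Call:
move_arm(
  rows=[
    [-7,-40,-15,0,0],
    [-7,-40,-25,0,0],
    [-5,-25,-30,0,0],
    [-1,-5,-25,0,0],
    [0,0,-5,0,0],
    [0,0,0,0,0],
    [0,0,0,0,0],
  ],
)

```text
time: 20.85
tool_pos: [0.4601, -0.1271, 0.1523]
tool_rot: [3.14, -0.001, 0.605]
contact_force: [-0.5, 0.1, 0.4]
opening: 0.0459
grip_force: 0.0
```

```bash
python3 - <<'E'
from h import *
s=monitor.observe(); c=shot('wrist','l1'); np.save('l1.npy',c[3]); p=s['tool_pos'];print(p,s['tool_rot'],s['qpos'],s['time'])
u,v=proj(c,[.460,-.1266,.03]).round().astype(int);print(u,v)
g=cv2.cvtColor(c[0],cv2.COLOR_RGB2GRAY)[v-60:v+60,u-60:u+60]
C=cv2.HoughCircles(cv2.GaussianBlur(g,(0,0),1),cv2.HOUGH_GRADIENT_ALT,1,8,param1=150,param2=.6,minRadius=5,maxRadius=50)
print(None if C is None else [(q[0]+u-60,q[1]+v-60,q[2]) for q in C.reshape(-1,C.shape[-1])[:8]])
# compact map
q=cv2.resize(g,(40,40),interpolation=cv2.INTER_AREA)
for r in q: print(''.join(' .:-=+*#%@'[int(x)*10//256] for x in r))
E
```

```text
[ 0.46014387 -0.1270951   0.15225999] [ 3.14029907e+00 -8.07956205e-04  6.04653087e-01] [-4.30244929e-01  3.33728310e-01  1.76316004e+00  3.95442790e-05
  1.04317952e+00  5.35878950e-01] 20.85
318 190
[(np.float64(321.0), np.float64(189.0), np.float32(13.4575405))]
+++++++++++++++******++++++++++++++++***
+++++++++++++********++++++++++++++++++*
+++++++++++************+++++++++++++++++
+++++++++++*********##**+++++++++++***++
++++++++++++*********##***+++++********+
++++++++++++**********###***+++*+*******
++++++++++++******##***####*************
++++++++++++*******###**#####*******++++
+++++++++++*********###*######********++
+++++++++++++*************#####********+
+*+++++++++++******#%###***######*******
****+++++++++***#%#@@#@@%***######******
+++***+++++++***%%#@#@@%#@%******##*****
++*+****+++++**#%%%%%@#%@@@*************
++*+++***+++++#%%#%%@@@@####************
+++++++++++**+###%@@@@@@%@@@#***********
+++++++++++++**##@@@@@@@@%#%####********
+***+++++++++*#*%@@@@@@@@@%########*****
+++*++++++++++#*@@@@%#@@@@%@%#######****
++++++++++++++**@@@#**+@@@###*##########
++==++++++++++**@@@%#**@@@%*+*#######***
----++++++++++++%@@@%*#@@%+==**#####*=-+
----=+++++++=+=+*@@@@####+---+***+++=---
----------------=#@@%###*=-----==-------
------------:-----=****=----------------
--------==========----------==+---------
-----:----------------------------------
-----:----------------------------------
------------------==---------+=---------
-----------------=**--------=**---------
-----------------=#*=-------=*#=--------
------------------+*===-----=*#=--------
---=+=------------=+=====----**=----++=-
=+***+:------------=-=====--=**=---:+***
*****-.----------------======**----.-***
****+..-----------------=====**----.:+**
****=..-------====--------==+#*----..=**
****:..:---=========-------=+#*=---..:**
***+...:---==========-------=+=----...+*
***-...--------==----------=-------...-*
```

```bash
python3 - <<'E'
from h import *
k=vision.get_calibration('wrist'); c=(None,np.array(k['K']),k['k1'],np.load('l1.npy')); c0=(None,c[1],c[2],np.load('f1.npy'))
p=np.array([.46014,-.1271]);a=.6047;ux=np.array([np.cos(a),np.sin(a)]);uy=np.array([np.sin(a),-np.cos(a)])
q=onz(c,321,189,.03)[:2]; d=1e3*(q-p); print(q,d@ux,d@uy); print(tri([ray(c,321,189),ray(c0,292.5,117.5)]))
b=q-.0012*ux-.0012*uy; print('corrected',b,(b-p)*1e3)
E
```

```text
[ 0.46210961 -0.12808749] 1.0589417392809746 1.932136440301271
(array([ 0.45938301, -0.12869896,  0.01838428]), [np.float64(0.001156032032312948), np.float64(0.0011560320323128778)])
corrected [ 0.46044019 -0.1277825 ] [ 0.30018599 -0.68250243]
```

Call:
move_arm(
  rows=[
    [0.3,-0.7,-15,0,0],
    [0,0,-28,0,0],
    [0,0,-30,0,0],
    [0,0,-28,0,0],
    [0,0,-18,0,0],
    [0,0,-9,0,0],
    [0,0,-4,0,0],
    [0,0,0,0,0],
  ],
)

```text
time: 21.7
tool_pos: [0.4604, -0.1281, 0.0199]
tool_rot: [3.141, -0.001, 0.604]
contact_force: [-0.1, 0.7, 0.5]
opening: 0.0457
grip_force: 0.0
```

Call:
move_arm(
  rows=[
    [0,0,0,0,0.6],
    [0,0,0,0,0.6],
    [0,0,0,0,0.6],
    [0,0,0,0,0.6],
  ],
  newtons=25,
)

```text
time: 22.1
tool_pos: [0.4602, -0.1282, 0.02]
tool_rot: [3.14, -0.001, 0.604]
contact_force: [-0.1, 0.5, 5.3]
opening: 0.0267
grip_force: 25.0
```

Burr gripped by the collar (opening 26.7 mm). Lift and carry.

Call:
move_arm(
  rows=[
    [0,0,15,0,0.6],
    [0,0,35,0,0.6],
    [0,0,40,0,0.6],
    [1.3,8,42,0,0.6],
    [4,20,42,0,0.6],
    [6,34,38,0,0.6],
    [7,40,30,0,0.6],
    [7,40,0,0,0.6],
    [7,40,0,0,0.6],
    [7,40,0,0,0.6],
    [7,40,0,0,0.6],
    [7,36,0,0,0.6],
  ],
)

```text
time: 23.3
tool_pos: [0.5126, 0.1705, 0.2598]
tool_rot: [-3.141, 0.0, 0.604]
contact_force: [0.8, -1.0, -0.5]
opening: 0.0267
grip_force: 25.0
```

Call:
move_arm(
  rows=[
    [2,14,0,0,0.6],
    [1,5.8,0,0,0.6],
    [0,0,0,0,0.6],
    [0,0,0,0,0.6],
  ],
)

```text
time: 23.7
tool_pos: [0.5158, 0.1872, 0.26]
tool_rot: [3.141, 0.001, 0.603]
contact_force: [-0.7, 0.6, -1.7]
opening: 0.0268
grip_force: 25.0
```

```bash
python3 - <<'E'
from h import *
s=monitor.observe(); c=shot('wrist','m1'); p=s['tool_pos'];a=s['tool_rot'][2];print(p,s['tool_rot'],s['qpos'],s['opening'],s['contact_force'],s['time'])
ux=np.array([np.cos(a),np.sin(a)]);uy=np.array([np.sin(a),-np.cos(a)])
u,v=proj(c,[p[0],p[1],p[2]+.01]).round().astype(int);print(u,v)
g=cv2.cvtColor(c[0],cv2.COLOR_RGB2GRAY)[v-60:v+60,u-60:u+60]
C=cv2.HoughCircles(cv2.GaussianBlur(g,(0,0),1),cv2.HOUGH_GRADIENT_ALT,1,8,param1=150,param2=.4,minRadius=7,maxRadius=50)
if C is not None:
  for q in C.reshape(-1,C.shape[-1])[:5]:
    x,y=q[0]+u-60,q[1]+v-60; d=1e3*(onz(c,x,y,p[2]+.01)[:2]-p[:2]); print(x,y,q[2],'off',d@ux,d@uy)
# washer from fixed camera: brass near spindle in side view
b=shot('side'); A=shot('scene')
for n,cam in(('side',b),('scene',A)):
    q=proj(cam,[.5165,.1896,.177]).round().astype(int); m,E=ells(cam,q[0],q[1],22,brass); ys,xs=np.nonzero(m); print(n,q,len(xs),xs.mean() if len(xs) else 0,ys.mean() if len(xs) else 0)
E
```

```text
[0.51579961 0.18719986 0.2599889 ] [3.14114679e+00 6.73911205e-04 6.02747308e-01] [ 2.08853501e-01  3.63080564e-01  1.39957233e+00 -6.82825205e-04
  1.37939099e+00  1.17703242e+00] 0.02676197542200453 [-0.74660229  0.55398928 -1.74290805] 23.7
318 253
320.0 250.0 25.26918 off 1.9454924533236246 0.9279654317411012
281.0 281.0 21.68057 off -16.460933792979194 -20.222146603317448
339.0 216.0 19.235123 off 20.86685705608441 10.594186550809738
320.0 250.0 13.532631 off 1.9454924533236246 0.9279654317411012
360.0 245.0 13.605875 off 4.796635357821486 21.856069033655917
side [265 185] 188 261.7074468085106 175.54787234042553
scene [278 179] 44 278.5681818181818 179.5909090909091
```

The burr is held within a millimetre of centre, and brass shows at the hub in the scene view at (278.6,179.6), as predicted. Lower it.

Call:
move_arm(
  rows=[
    [0.3,2.1,0,0,0.6],
    [0,0,-10,0,0.6],
    [0,0,-12,0,0.6],
    [0,0,-10,0,0.6],
    [0,0,-6,0,0.6],
    [0,0,-4,0,0.6],
    [0,0,-3,0,0.6],
    [0,0,0,0,0.6],
  ],
)

```text
time: 24.65
tool_pos: [0.5161, 0.1905, 0.2148]
tool_rot: [-3.142, 0.0, 0.604]
contact_force: [0.2, -0.1, -1.3]
opening: 0.0269
grip_force: 25.0
```

Call:
move_arm(
  rows=[
    [0,0,-1.5,0,0.6],
    [0,0,-1.5,0,0.6],
    [0,0,-1,0,0.6],
    [0,0,0,0,0.6],
  ],
)

```text
time: 25.05
tool_pos: [0.5161, 0.1905, 0.211]
tool_rot: [3.142, 0.0, 0.604]
contact_force: [-0.2, -0.6, -1.4]
opening: 0.0264
grip_force: 25.0
```

Call:
move_arm(
  rows=[
    [0,-0.9,0,0,0.6],
    [0,0,-1,0,0.6],
    [0,0,-0.8,0,0.6],
    [0,0,0,0,0.6],
  ],
)

```text
time: 25.45
tool_pos: [0.5168, 0.1899, 0.2105]
tool_rot: [3.141, -0.002, 0.604]
contact_force: [-0.3, 0.7, 5.5]
opening: 0.0268
grip_force: 25.0
```

Resting on the shoulder with about 6 N. Turn.

Call:
move_arm(
  rows=[
    [0,0,0,0.1,0.6],
    [0,0,0,0.1,0.6],
    [0,0,0,0.1,0.6],
    [0,0,0,0,0.6],
  ],
)

```text
time: 25.85
tool_pos: [0.5166, 0.1901, 0.2103]
tool_rot: [3.141, -0.002, 0.906]
contact_force: [-0.5, 2.3, 5.6]
opening: 0.0262
grip_force: 25.0
```

Call:
move_arm(
  rows=[
    [0,0,0,0.08,0.6],
    [0,0,0,0.08,0.6],
    [0,0,0,0.08,0.6],
    [0,0,0,0,0.6],
  ],
)

```text
time: 26.25
tool_pos: [0.5158, 0.1899, 0.2096]
tool_rot: [-3.141, -0.0, 1.144]
contact_force: [-3.2, -0.8, -1.4]
opening: 0.0267
grip_force: 25.0
```

The force vanished, so it dropped. Check by lowering.

Call:
move_arm(
  rows=[
    [-0.3,0,-1,0,0.6],
    [0,0,-1,0,0.6],
    [0,0,0,0,0.6],
  ],
)

```text
time: 26.55
tool_pos: [0.5155, 0.1895, 0.207]
tool_rot: [-3.141, 0.001, 1.143]
contact_force: [-4.4, 0.6, 2.6]
opening: 0.0264
grip_force: 25.0
```

Call:
move_arm(
  rows=[
    [-0.8,0,0,0,0.6],
    [0,0,0,0,0.6],
  ],
)

```text
time: 26.75
tool_pos: [0.5153, 0.1895, 0.2071]
tool_rot: [3.141, 0.0, 1.143]
contact_force: [-1.7, -0.6, 1.0]
opening: 0.0265
grip_force: 25.0
```

```bash
python3 -c "
from h import *
s=monitor.observe();print(s['tool_pos'],s['tool_rot'],s['contact_force'],s['torque'])"
```

```text
[0.51528043 0.18949291 0.20707728] [3.14101640e+00 3.77150529e-05 1.14335157e+00] [-1.67493319 -0.62389988  0.99746376] [-0.13784111  0.36373563 -0.0177824 ]
```

Loads are small. Lower gently towards the washer (TCP 0.197 expected).

Call:
move_arm(
  rows=[
    [-0.3,0,-1.5,0,0.6],
    [0,0,-1.5,0,0.6],
    [0,0,-1.5,0,0.6],
    [0,0,0,0,0.6],
  ],
)

```text
time: 27.15
tool_pos: [0.5153, 0.1896, 0.2036]
tool_rot: [3.14, -0.001, 1.143]
contact_force: [-2.4, 0.6, 6.3]
opening: 0.0265
grip_force: 25.0
```

Call:
move_arm(
  rows=[
    [-0.5,0,0,0.04,0.6],
    [0,0,0,0,0.6],
    [0,0,-0.5,0,0.6],
    [0,0,0,0,0.6],
  ],
)

```text
time: 27.55
tool_pos: [0.5152, 0.1897, 0.2035]
tool_rot: [3.139, -0.002, 1.183]
contact_force: [-1.5, -1.6, 8.6]
opening: 0.0265
grip_force: 25.0
```

```bash
python3 -c "
from h import *
s=monitor.observe();print(s['tool_pos'],s['tool_rot'],s['contact_force'],s['torque'])"
```

```text
[0.51524785 0.1896518  0.20347959] [ 3.13872355e+00 -1.59085750e-03  1.18330012e+00] [-1.5190441  -1.55643771  8.59916075] [-0.19576262  0.36490792 -0.11456276]
```

Call:
move_arm(
  rows=[
    [0,0,1.5,-0.04,0.6],
    [0,0.3,0,-0.04,0.6],
    [0,0,0,0,0.6],
  ],
)

```text
time: 27.85
tool_pos: [0.515, 0.1896, 0.2037]
tool_rot: [3.14, -0.0, 1.103]
contact_force: [1.5, -1.5, 0.9]
opening: 0.0269
grip_force: 25.0
```

```bash
python3 -c "
from h import *
s=monitor.observe();print(s['tool_pos'],s['tool_rot'],s['contact_force'],s['torque'])"
```

```text
[0.51499708 0.18959937 0.20370346] [ 3.13994566e+00 -2.52582883e-04  1.10312161e+00] [ 1.49069844 -1.52533121  0.85778829] [-0.3830172  -0.18469458 -0.03412355]
```

Call:
move_arm(
  rows=[
    [0.4,-0.4,-1,0,0.6],
    [0,0,-1,0,0.6],
    [0,0,0,0,0.6],
  ],
)

```text
time: 28.15
tool_pos: [0.5151, 0.1896, 0.2023]
tool_rot: [3.14, -0.001, 1.105]
contact_force: [-1.2, -0.3, 5.6]
opening: 0.0265
grip_force: 25.0
```

```bash
python3 -c "
from h import *
s=monitor.observe();print(s['tool_pos'],s['tool_rot'],s['contact_force'],s['torque'])"
```

```text
[0.51512154 0.1895786  0.2023405 ] [ 3.14026943e+00 -9.41158241e-04  1.10467464e+00] [-1.21370829 -0.27452257  5.64563196] [-0.29294415  0.17599015 -0.12658552]
```

It gets lower when turned back. The z torque asks for a little more negative turn.

Call:
move_arm(
  rows=[
    [0,0,0.5,-0.05,0.6],
    [0,0,-1,0,0.6],
    [0,0,-1,0,0.6],
    [0,0,0,0,0.6],
  ],
)

```text
time: 28.55
tool_pos: [0.5149, 0.1894, 0.2001]
tool_rot: [3.141, -0.0, 1.055]
contact_force: [1.5, -1.2, 1.3]
opening: 0.0267
grip_force: 25.0
```

```bash
python3 -c "
from h import *
s=monitor.observe();print(s['tool_pos'],s['tool_rot'],s['contact_force'],s['torque'])"
```

```text
[0.51490338 0.18942113 0.20010892] [ 3.14108903e+00 -5.32536160e-05  1.05488535e+00] [ 1.51609242 -1.24781979  1.3351852 ] [-0.28496153 -0.08956614 -0.05761309]
```

Good: 0.2001 with little load. Continue with small relief in x, y and yaw.

Call:
move_arm(
  rows=[
    [0.2,-0.3,0,-0.03,0.6],
    [0,0,-1,0,0.6],
    [0,0,-1,0,0.6],
    [0,0,0,0,0.6],
  ],
)

```text
time: 28.95
tool_pos: [0.5148, 0.1892, 0.1979]
tool_rot: [-3.141, 0.0, 1.024]
contact_force: [1.4, 0.2, -1.7]
opening: 0.0263
grip_force: 25.0
```

```bash
python3 -c "
from h import *
s=monitor.observe();print(s['tool_pos'],s['tool_rot'],s['contact_force'],s['torque'])"
```

```text
[0.51478849 0.18922545 0.19788367] [-3.14132931e+00  2.75246703e-04  1.02401886e+00] [ 1.38999426  0.16161815 -1.73528834] [-0.14800024 -0.17209751  0.0434228 ]
```

Free again. The last millimetre to the washer.

Call:
move_arm(
  rows=[
    [0.3,0,-0.8,0,0.6],
    [0,0,-1,0,0.6],
    [0,0,-1,0,0.6],
    [0,0,0,0,0.6],
  ],
)

```text
time: 29.35
tool_pos: [0.5151, 0.1893, 0.1969]
tool_rot: [3.141, -0.001, 1.024]
contact_force: [-3.7, -1.1, 9.6]
opening: 0.0264
grip_force: 25.0
```

```bash
python3 -c "
from h import *
s=monitor.observe();print(s['tool_pos'],s['tool_rot'],s['contact_force'],s['torque'])"
```

```text
[0.5150552  0.1893251  0.19694331] [ 3.14084016e+00 -7.69750307e-04  1.02401141e+00] [-3.73522032 -1.10234217  9.55665156] [-0.26740906  0.70194251  0.00307553]
```

Home at 0.1969 (0.197 expected) with under 10 N. Release, lift clear, and verify the burr's top by two views.

Call:
move_arm(
  rows=[
    [0,0,0,0,0],
    [0,0,0,0,0],
    [0,0,0,0,0],
    [0,0,12,0,0],
    [0,0,25,0,0],
    [0,0,30,0,0],
    [0,0,10,0,0],
    [0,0,0,0,0],
    [0,0,0,0,0],
  ],
)

```text
time: 30.25
tool_pos: [0.5147, 0.1891, 0.2715]
tool_rot: [-3.141, 0.001, 1.024]
contact_force: [0.5, -0.6, -0.5]
opening: 0.0462
grip_force: 0.0
```

```bash
python3 - <<'E'
from h import *
s=monitor.observe(); c=shot('wrist','n1'); np.save('n1.npy',c[3]); p=s['tool_pos'];print(p,s['tool_rot'],s['contact_force'],s['opening'],s['time'])
u,v=proj(c,[.516,.1892,.207]).round().astype(int);print(u,v)
g=cv2.cvtColor(c[0],cv2.COLOR_RGB2GRAY)[max(v-60,0):v+60,u-60:u+60]
C=cv2.HoughCircles(cv2.GaussianBlur(g,(0,0),1),cv2.HOUGH_GRADIENT_ALT,1,8,param1=120,param2=.4,minRadius=5,maxRadius=50)
if C is not None:
  for q in C.reshape(-1,C.shape[-1])[:6]: print(q[0]+u-60,q[1]+max(v-60,0),q[2],onz(c,q[0]+u-60,q[1]+max(v-60,0),.207))
q=cv2.resize(g,(40,40),interpolation=cv2.INTER_AREA)
for r in q: print(''.join(' .:-=+*#%@'[int(x)*10//256] for x in r))
b=shot('side','n2')
x,y=proj(b,[.516,.1895,.207]);x0,y0=proj(b,[.516,.1895,.177]);print('side: burr top,foot',x,y,x0,y0)
g=cv2.cvtColor(b[0],cv2.COLOR_RGB2GRAY)
for r in g[165:210,242:288]: print(''.join(' .:-=+*#%@'[int(t)*10//256] for t in r))
E
```

```text
[0.51473489 0.18914523 0.27152656] [-3.14065069e+00  9.62627210e-04  1.02377978e+00] [ 0.53723116 -0.60501527 -0.48829826] 0.046153144666550676 30.25
321 208
321.0 206.0 15.467496 [0.51696659 0.19009083 0.207     ]
357.0 173.0 16.434443 [0.55283475 0.19808926 0.207     ]
367.0 256.0 9.307129 [0.5265569  0.13536221 0.207     ]
272.0 255.0 9.25937 [0.46242247 0.17540325 0.207     ]
=**:::.:::::::::::::::::::::::::.-+::*@@
++:::.:::::::::::::::::::::::::::..::-%@
#-.:..::::::::::::::::::::::::::::..::+@
*::..::::::::::::::::::::::::::::::..::#
-.:.:::::::::::::::::::::::::::::::..::-
.:..::::::::::::::::::::::::::::::::..::
.:.::::-::::::::::::::::::::::::::::..::
:..::::%*::::::..=-----::::::::::::::..:
:..:::+@@%+-:..:-=**=+*+-::::::::::::..:
-..:::#@@@@@+:=*=+*+=*#*==:::::::::::. :
*:.::-@%@@@@#=++=+*=**+=+*+::::::::... .
+..:.:=:=#@%+=++=*=+*==****=:::::..  . .
+.......:.:-+=+==+=++==+=---:.....     .
= ........ :+===++===-=-:--=-           
:         .:=-===*+====-=--=-.         .
.         .-:--=%#+=====--:::.         .
          .-:--=++++++++=----:.        .
          .---=+++==
[... 2432 characters left out ...]
.......   .  ...:----:.:. ........  .  -%%
*+: ...              ...   . .. .. ....   .=+*
++=: . . . .   .   . .          ....:--.::=+**
++-:...     .. .  .         . ....---:.  -=+*+
+++-...... .     . ...  .        ::-:.  :=+===
++++:     .  . . ......  .  . .. ....:.:=++===
++++==:..    .     ... . .... ...    .:=++====
++++++-.   . .. ..  ..   .      ..  :=++++====
+++++++-..:. .      .    .  .   ..:-=+++++====
++++++++=:.   .:.    . .. ... ..:-=+@#+++=====
++++++++++=-:..:..  ::.   .. .:=+++@@@#++=====
++++++++++++++=:.... ...::--=++++@@@@@@*======
++++++++++++++++++++++++++++++@@@@@@@@@%+=====
+++++++++++++++++++++@@@#+@@@@@@@@@@@@%#*=====
+++++++++++++++++++++++++@@@@@@@@@@@@%#*+====-
```

The burr's collar top is at (321,206) in the wrist view, where a seated burr should show. The side view shows burr over hub and paddles upright and level, the gripper clear.

```bash
python3 -c "
from cell import workorder
print(workorder.hand_in())"
```

```text
the job is handed in; nothing more can be done
None
```

The sweeper, shim washer and cone burr are all on the spindle in that order, each pushed home with no more than about 10 N and released, and the job was handed in at about 30 s; no verdict came back, but every seating height matched to within 0.2 mm.

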